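Open the water filter's cassette slide with its pin key

TASK

Take the pin key from its wooden stand, put its pin into the pocket in the blue slide of the water filter and gently hold the recessed red button down while you push the slide all the way out, so that the button springs up again and locks it open. Then put the key back in its stand, fully home. Touch the filter only with the key, do not force it, and leave the other things on the worktop where they are.

Things in the scene. Friction and masses are not known exactly. Their poses are not given: they have to be found in the camera images.
- filter_unit: White fixed housing, 150 (x) x 110 (y) x 56 mm high, blue dome at its +x end up to 83 mm high. Origin: centre of its underside, z up. Its blue slide, 60 mm wide, comes out along the unit's -x. The red button (13 mm wide) at the bottom of the slide's pocket travels with it; pressed 4.5 mm it frees the slide, at 6 mm is a hard stop. Spring: 7 N to start it, 10 N where it frees, 11 N at the stop.
- pocket_mouth (a point): Fixed point on the housing, level with its top face (56 mm above the worktop, 30 mm to -x of the unit's origin), over the slide's round pocket while the slide is shut. Pocket 14 mm wide, 2 mm chamfer, four white marks round it. The slide's top lies 2 to 16 mm and the resting red button's face (12 mm below it) 14 to 28 mm below this point: it differs each time, is not measured and must be felt.
- filter_slide (a joint): How far the slide is out, m: 0 shut, 0.045 hard end stop; about 2 N of friction. Moves only while the button is held down: locked at 0, and, if the button comes up on the way, in notches at about 0.013 and 0.026; past 0.038 the button comes up and locks it open. The mechanism must not be loaded with more than 20 N.
- release_key: Pin key, about 60 g, 95 mm long, upright in its stand, pin down. Origin at the tip of the pin, z along the key towards the handle. Steel pin 7 mm thick, 45 mm long (z 0 to 45 mm); blue round collar 24 mm wide at z 45 to 50 mm; blue flat handle from z 50 to 95 mm, 22 mm (its x) by 14 mm (its y): grip it across the 14 mm.
- key_stand: Wooden block 56 x 56 x 50 mm, fixed to the worktop. Origin at the centre of its underside; in the middle of its top a round hole 11 mm wide, 48 mm deep, with a 3 mm chamfer. The key stands in it with the collar resting on the block's top (pin tip 5 mm above the worktop).
- mug: Striped mug, 90 x 120 x 88 mm, origin at the centre of its underside; a bystander, leave it alone.
- spice_jar: Spice jar with red cap, 45 mm wide, 106 mm high, origin at the centre of its underside; a bystander, leave it alone.
- jam_jar: Jam jar with yellow lid, 71 mm wide, 110 mm high, origin at the centre of its underside; a bystander, leave it alone.
Mind the look-alikes: they are no part of the job. Several things have the shape of the key_stand; the one meant has the colours described above.

How it is judged:
By the outcome, as a careful person would: the job done as asked, in the order asked, and still so for the second after the job is handed in, with the robot touching nothing.
It also fails if it takes over 62 s, if anything falls off the work surface, if the arm or the gripper's body presses on something with over 40 N, if the wrist force passes 120 N, or if a joint passes its speed limit or range.

ROBOT

A 7-joint arm with a two-finger parallel gripper is mounted at the origin on a cart in front of the work surface, level with it; the furniture and walls round the work are solid. World frame = base frame: x ahead of the robot, y to its left, z up, the work surface at z = 0. Lengths are in m, angles in rad, forces in N, time in s.
With the tool pointing down it reaches from about 0.425 to 0.925 m from the base axis. Payload 6.8 kg.
Tool frame: the origin (TCP) lies midway between the tips of the shut fingers; the grasp point (between the pads) lies 19 mm behind it; z points along the fingers, y is the direction in which the jaws open and shut (so a half turn about z gives the same grasp; the last joint's range is limited). The gripper opens to 85 mm and grips with 20 to 120 N. Pads are 22 mm wide; open, the fingers measure 114 mm over their backs; the gripper's body (76 mm by 85 mm) begins 54 mm behind the grasp point. The pads swing forward as they close: fully open they stand 13 mm farther back than shut.
Start: joints at [1.206, 0.477, 0.022, 1.555, -0.011, 1.109, -0.083], TCP at [0.171, -0.653, 0.231] pointing down, gripper open.
Joint ranges: [-2.96, 2.96], [-0.34, 2.1], [-1.41, 1.46], [0.24, 2.44], [-1.37, 4.51], [0.17, 1.92], [-2.96, 2.96]. Speed limits (rad/s): [2.39, 2.39, 3.14, 3.14, 3.14, 3.14, 3.14].

INTERFACE

Orientations are given as a unit quaternion [x, y, z, w].
In Python, from bench import manip, optics gives the robot as it stands. The module is installed in compiled form; this text tells all that it offers.
- The arm moves only by the tool step_arm, never from a script. Its argument "targets" is a list of rows, each a list of 3 entries, a list of its own where there are three numbers: the closure, from 0 (fully open) to 1 (shut), then the shift along the tool's x, y, z in m, then the turn about the tool's z in rad. A call has 1 to 20 rows; each row is the pose to reach, as a shift and turn from the pose measured when the call began, along the tool's axes at that moment; what a row does not reach only later rows make up. A row lasts 1/12 s, in which the tool goes at most 41.7 mm and 7.16 degrees, less where a joint would pass 70% of its speed; a pose out of reach is approached as far as the arm can. A call with a gripper value outside its range is refused whole. The fingers move at their own pace and stop on an object; the grip force is fixed at half the most. Time passes only in rows, so rows that repeat a pose let the fingers close. It gives the time, the measured TCP pose, the force and the opening at its end, in the units of the state.
- manip.state(): the state, without advancing time (a new reading comes with each control period).
- optics.snapshot(name): name is "scene" or "top" or "wrist"; returns a dict with "frame" (400x640x3 uint8, red, green, blue), "intrinsics" (3x3 intrinsics, pixels), "R" (3x3) and "t" (3): a world point X has camera coordinates R X + t. Camera axes: x right, y down, z forward; pixel columns grow to the right and rows downward; lengths in m; the calibration is good to about 2 mm. A picture is of the moment at which its call begins. There is no depth.
- manip.job_done(): hands the job in, once; it reports no verdict.
The state is a dict: "time_s": time; "joints": joint angles; "qd": joint speeds; "tau": joint torques, N m; "tcp_pos": TCP position; "ee_rot": TCP orientation; "ft_force": force on the tool from outside, world axes, zero at the start; "wrist_torque": the same for the moment, N m; "opening": opening from 0.0 (shut) to 1.0 (fully open).
Only numpy, scipy, OpenCV 4.12 (cv2) and the standard library are available. Lean on these libraries where they do the work, as an engineer would, in place of code of your own. Each camera call takes 0.05 s, during which the arm holds its last target.

## Working session

There is one attempt and no reset: what is moved stays moved. The work goes in short steps, Python scripts to look and compute and a tool call to move; the robot and the scene stay as the last step left them, time stands still between calls to the robot, and variables do not carry over. Pictures are saved under pics/ and viewed, and the job is handed in when it is done.

Besides the shell and the picture viewer there is one more tool, called after ">>>" as name([rows], argument=value, ...), one row to a line, values as JSON. step_arm: Moves the arm, as the interface text tells. Its arguments: {"type":"object","properties":{"targets":{"type":"array"}},"required":["targets"]}

```bash
mkdir -p pics; cat > h.py <<'E'
import numpy as np, cv2
from bench import manip, optics
from scipy.spatial.transform import Rotation as Rn
def snap(n,f):
    s=optics.snapshot(n); cv2.imwrite('pics/'+f+'.png',cv2.cvtColor(s['frame'],cv2.COLOR_RGB2BGR))
    np.savez('pics/'+f+'.npz',**s); return s
def load(f): return dict(np.load('pics/'+f+'.npz'))
def ray(s,u,v):
    R,t=s['R'],s['t']; c=-R.T@t; d=R.T@np.linalg.inv(s['intrinsics'])@np.array([u,v,1.]); return c,d/np.linalg.norm(d)
def onz(s,u,v,z):
    c,d=ray(s,u,v); return c+d*(z-c[2])/d[2]
def proj(s,X):
    p=s['intrinsics']@(s['R']@np.array(X)+s['t']); return p[:2]/p[2]
def st():
    s=manip.state(); print({k:np.round(v,4).tolist() for k,v in s.items()}); return s
E
python3 - <<'E'
from h import *
st()
for n in ['scene','top','wrist']:
    s=snap(n,n+'0'); print(n,(-s['R'].T@s['t']).round(3))
st()
E
```

```text
{'time_s': 0.0, 'joints': [1.2059, 0.4778, 0.0223, 1.5565, -0.0115, 1.1093, -0.0831], 'qd': [-0.0007, -0.0006, 0.0002, 0.0002, -0.0004, -0.0009, 0.0001], 'tau': [-0.001, -59.6446, 1.6078, -28.1196, 0.0124, 0.0094, 0.0], 'tcp_pos': [0.1713, -0.6523, 0.2304], 'ee_rot': [0.9918, 0.1281, -0.0002, -0.0009], 'ft_force': [-0.6074, 0.1277, -0.4563], 'wrist_torque': [-0.0056, 0.0244, 0.0245], 'opening': 0.9978}
scene [-0.312  0.921  0.625]
top [3.800e-01 1.000e-03 1.315e+00]
wrist [ 0.237 -0.635  0.373]
{'time_s': 0.15, 'joints': [1.2059, 0.4776, 0.0224, 1.5562, -0.0115, 1.1093, -0.0831], 'qd': [-0.0007, -0.0023, -0.0011, -0.0048, -0.0012, 0.0009, -0.0006], 'tau': [0.0025, -59.6924, 1.6102, -28.1491, 0.0127, 0.0065, -0.0], 'tcp_pos': [0.1713, -0.6524, 0.2306], 'ee_rot': [0.9918, 0.128, -0.0001, -0.0007], 'ft_force': [-0.3288, -0.8419, -0.7787], 'wrist_torque': [-0.0407, -0.0057, 0.0208], 'opening': 0.9986}
```

View pics/top0.png

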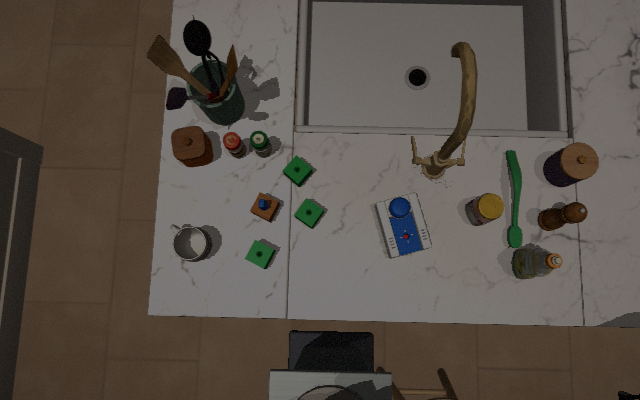

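View pics/scene0.png

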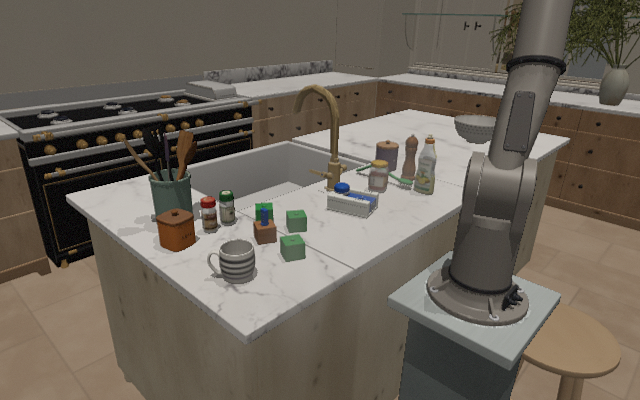

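View pics/wrist0.png

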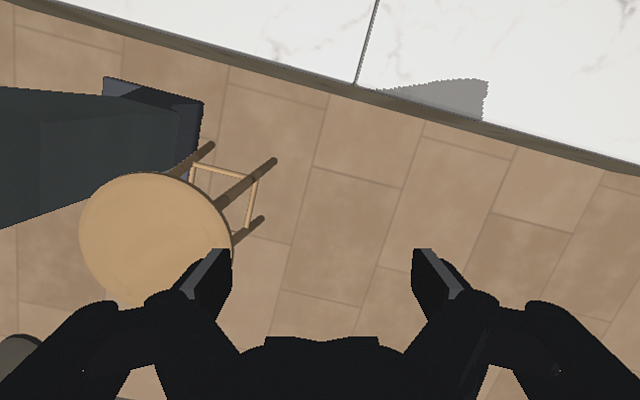

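```bash
python3 - <<'E'
from h import *
s=load('top0')
f=cv2.cvtColor(s['frame'],cv2.COLOR_RGB2BGR)
a=cv2.resize(f[180:235,235:300],None,fx=6,fy=6,interpolation=cv2.INTER_CUBIC)
b=cv2.resize(f[185:265,365:440],None,fx=5,fy=5,interpolation=cv2.INTER_CUBIC)
c=np.zeros((400,800,3),np.uint8); c[:a.shape[0],:a.shape[1]]=a; c[:b.shape[0],400:400+b.shape[1]]=b
cv2.imwrite('pics/c1.png',c)
for n,u,v,z in [('stand',265,208,.05),('key',264,203,.1),('filter',403,225,.056),('button',406,237,.04),('dome',400,206,.083),('jam',489,207,.11),('faucet',432,165,0)]: print(n,onz(s,u,v,z).round(3))
s2=load('scene0');g=cv2.cvtColor(s2['frame'],cv2.COLOR_RGB2BGR)
a=cv2.resize(g[165:275,190:390],None,fx=4,fy=4,interpolation=cv2.INTER_CUBIC);cv2.imwrite('pics/c2.png',a)
E
```

```text
stand [0.569 0.181 0.05 ]
key [0.574 0.177 0.1  ]
filter [ 0.532 -0.181  0.056]
button [ 0.503 -0.191  0.04 ]
dome [ 0.578 -0.169  0.083]
jam [ 0.576 -0.388  0.11 ]
faucet [ 0.708 -0.269  0.   ]
```

View pics/c1.png

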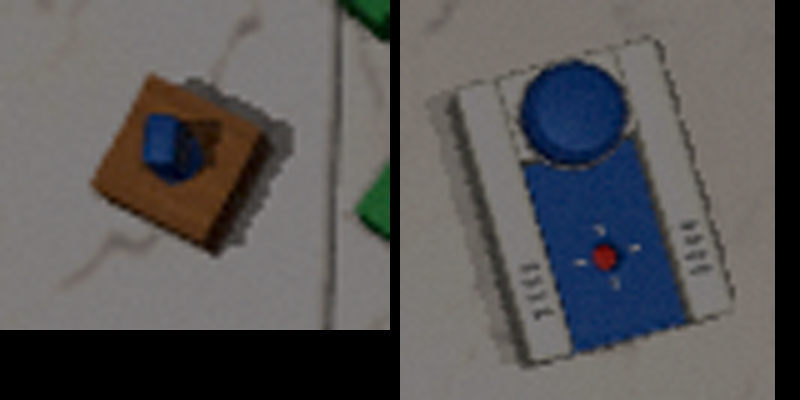

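View pics/c2.png

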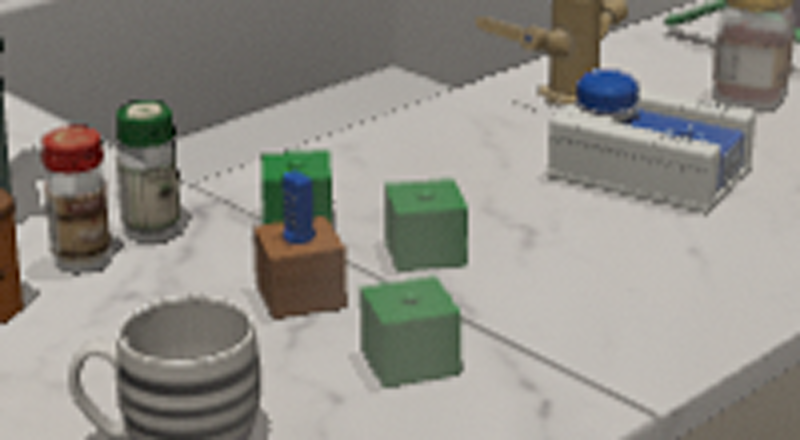

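```bash
cat >> h.py <<'E'
def go(target,yaw=None):
    s=manip.state(); R=Rn.from_quat(s['ee_rot']).as_matrix()
    d=R.T@(np.array(target)-s['tcp_pos']); y=np.arctan2(R[1,0],R[0,0])
    print('shift',d.round(4),'dist',np.linalg.norm(d).round(3),'yaw now',round(y,4),'turn',None if yaw is None else round(y-yaw,4))
E
python3 - <<'E'
from h import *
go([.445,-.206,.231],0.25)
go([.445,-.206,.231],-0.43)
E
```

```text
shift [ 0.3781 -0.3623  0.    ] dist 0.524 yaw now 0.2567 turn 0.0067
shift [ 0.3781 -0.3623  0.    ] dist 0.524 yaw now 0.2567 turn 0.6867
```

>>> step_arm([
  [0,[0.378,-0.362,0],0],
  [0,[0.378,-0.362,0],0],
  [0,[0.378,-0.362,0],0],
  [0,[0.378,-0.362,0],0],
  [0,[0.378,-0.362,0],0],
  [0,[0.378,-0.362,0],0],
  [0,[0.378,-0.362,0],0],
  [0,[0.378,-0.362,0],0],
  [0,[0.378,-0.362,0],0],
  [0,[0.378,-0.362,0],0],
  [0,[0.378,-0.362,0],0],
  [0,[0.378,-0.362,0],0],
  [0,[0.378,-0.362,0],0],
  [0,[0.378,-0.362,0],0],
  [0,[0.378,-0.362,0],0],
  [0,[0.378,-0.362,0],0],
])

```text
time_s: 1.48
tcp_pos: [0.4444, -0.207, 0.2308]
ee_rot: [0.992, 0.128, -0.001, -0.001]
ft_force: [-0.4, -0.1, 0.3]
opening: 0.997
```

```bash
python3 - <<'E'
from h import *
snap('wrist','wf'); st()
E
```

```text
{'time_s': 1.5333, 'joints': [0.5409, 0.1887, -0.2601, 1.9715, 0.0571, 0.9898, -1.0621], 'qd': [0.0109, -0.0004, 0.0048, 0.0013, -0.0021, -0.0007, -0.0019], 'tau': [-0.859, -38.7805, -1.465, -26.3009, -0.0422, -0.0076, 0.0012], 'tcp_pos': [0.4441, -0.2075, 0.2308], 'ee_rot': [0.9919, 0.1271, -0.0006, -0.0006], 'ft_force': [-0.0735, 0.4555, 0.4693], 'wrist_torque': [0.0122, 0.0369, -0.0275], 'opening': 1.0029}
```

View pics/wf.png

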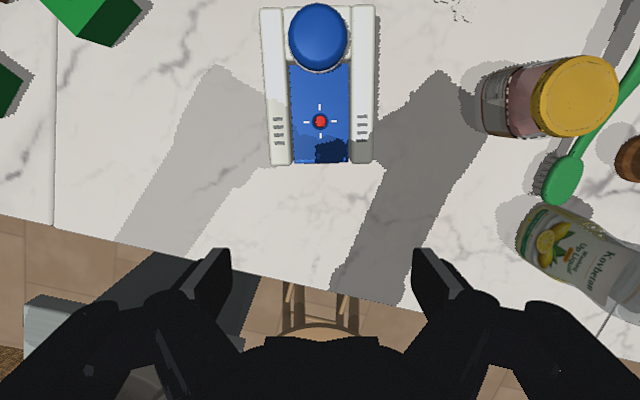

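```bash
python3 - <<'E'
from h import *
s=load('wf'); print(s['intrinsics'],(-s['R'].T@s['t']).round(4),s['R'].round(3))
f=cv2.cvtColor(s['frame'],cv2.COLOR_RGB2BGR)
cv2.imwrite('pics/c3.png',cv2.resize(f[0:180,240:400],None,fx=3.33,fy=3.33,interpolation=cv2.INTER_CUBIC))
hsv=cv2.cvtColor(f,cv2.COLOR_BGR2HSV)
red=((hsv[...,0]<8)|(hsv[...,0]>172))&(hsv[...,1]>130)
red[:, :300]=0;red[:,340:]=0;red[160:]=0
v,u=np.nonzero(red);print('red',u.mean(),v.mean(),len(u),u.min(),u.max(),v.min(),v.max())
w=(f.min(2)>200);w[:,:302]=0;w[:,338:]=0;w[:100]=0;w[145:]=0
n,l,stt,c=cv2.connectedComponentsWithStats(w.astype(np.uint8));print(stt,c)
E
```

```text
[[301.40968884   0.         321.14610492]
 [  0.         301.40968884 199.74883433]
 [  0.           0.           1.        ]] [ 0.5105 -0.1901  0.3732] [[ 0.254 -0.967 -0.002]
 [-0.931 -0.245  0.272]
 [-0.263 -0.067 -0.962]]
red 319.8490566037736 120.95283018867924 106 314 325 116 126
[[     0      0    640    400 255962]
 [   319    104      2      6     10]
 [   304    121      5      2     10]
 [   332    120      5      2      9]
 [   320    133      2      5      9]] [[319.49999609 199.51170877]
 [319.4        106.7       ]
 [306.         121.5       ]
 [333.77777778 120.55555556]
 [320.44444444 135.22222222]]
```

View pics/c3.png

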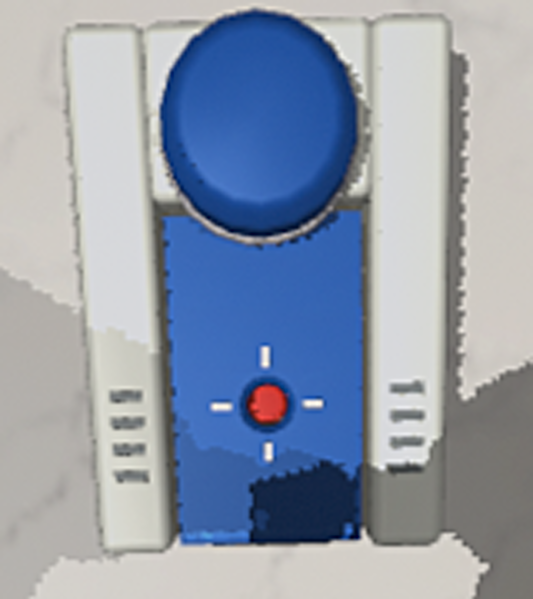

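```bash
python3 - <<'E'
from h import *
s=load('wf')
k=3.33; P=lambda x,y:(240+(x+.5)/k-.5,(y+.5)/k-.5)
for z in (.040,.047,.054):
    print(z,'marks',onz(s,319.9,121,z).round(4))
for n,(x,y) in dict(FLo=(105,550),FLi=(170,547),FRi=(372,542),FRo=(444,540),BLo=(68,28),BRo=(447,17)).items():
    p=onz(s,*P(x,y),.056); print(n,p.round(4))
A=lambda x,y:onz(s,*P(x,y),.056)
FL,FR,BL,BR=A(105,550),A(444,540),A(68,28),A(447,17)
print('w',np.linalg.norm(FL-FR),np.linalg.norm(BL-BR),'l',np.linalg.norm(FL-BL),np.linalg.norm(FR-BR))
ax=(BL+BR-FL-FR);ax/=np.linalg.norm(ax);print('yaw',np.arctan2(ax[1],ax[0]), 'lat',np.arctan2(*( (FL-FR)[:2]*[-1,1])))
C=(FL+FR+BL+BR)/4; print('C',C,'mouth',C-ax*.03)
for uv in [(319.4,106.7),(320.44,135.2),(306,121.5),(333.8,120.6)]: print(onz(s,*uv,.047).round(4))
E
```

```text
0.04 marks [ 0.5037 -0.1899  0.04  ]
0.047 marks [ 0.5038 -0.1899  0.047 ]
0.054 marks [ 0.504  -0.1899  0.054 ]
FLo [ 0.4474 -0.1514  0.056 ]
FLi [ 0.4536 -0.1712  0.056 ]
FRi [ 0.4715 -0.2328  0.056 ]
FRo [ 0.4779 -0.2547  0.056 ]
BLo [ 0.588  -0.1107  0.056 ]
BRo [ 0.6173 -0.2119  0.056 ]
w 0.1077018222458618 0.1054233807402047 l 0.14631712100043337 0.1458051727835868
yaw 0.28985161429030043 lat 0.2865834903804015
C [ 0.53264775 -0.18215692  0.056     ] mouth [ 0.50389916 -0.19073122  0.056     ]
[ 0.5175 -0.1858  0.047 ]
[ 0.4899 -0.1942  0.047 ]
[ 0.4996 -0.176   0.047 ]
[ 0.5079 -0.2039  0.047 ]
```

```bash
python3 - <<'E'
from h import *
go([.505,.178,.231],0)
E
```

```text
shift [ 1.561e-01 -3.577e-01  1.000e-04] dist 0.39 yaw now 0.2549 turn 0.2549
```

>>> step_arm([
  [0,[0.156,-0.358,0],0.255],
  [0,[0.156,-0.358,0],0.255],
  [0,[0.156,-0.358,0],0.255],
  [0,[0.156,-0.358,0],0.255],
  [0,[0.156,-0.358,0],0.255],
  [0,[0.156,-0.358,0],0.255],
  [0,[0.156,-0.358,0],0.255],
  [0,[0.156,-0.358,0],0.255],
  [0,[0.156,-0.358,0],0.255],
  [0,[0.156,-0.358,0],0.255],
  [0,[0.156,-0.358,0],0.255],
  [0,[0.156,-0.358,0],0.255],
  [0,[0.156,-0.358,0],0.255],
])

```text
time_s: 2.62
tcp_pos: [0.5051, 0.176, 0.2307]
ee_rot: [1.0, -0.001, -0.001, 0.0]
ft_force: [0.5, -0.6, 0.2]
opening: 0.999
```

```bash
python3 - <<'E'
from h import *
s=snap('wrist','wk'); st()
f=cv2.cvtColor(s['frame'],cv2.COLOR_RGB2BGR)
print(proj(s,[.572,.178,.1]))
cv2.imwrite('pics/c4.png',cv2.resize(f[50:200,220:420],None,fx=4,fy=4,interpolation=cv2.INTER_CUBIC))
E
```

```text
{'time_s': 2.6667, 'joints': [-0.049, 0.2879, -0.4811, 1.8637, 0.1535, 1.0282, -2.1676], 'qd': [0.0052, -0.0065, -0.0022, 0.0009, -0.0025, -0.0004, -0.0034], 'tau': [-0.9057, -43.5341, -3.7972, -26.772, -0.0389, -0.0234, 0.0042], 'tcp_pos': [0.5052, 0.1756, 0.2308], 'ee_rot': [1.0, -0.0019, -0.0009, 0.0002], 'ft_force': [0.6313, -0.0874, 0.3198], 'wrist_torque': [-0.0136, 0.0159, -0.0133], 'opening': 0.9999}
[318.26617921 116.18209292]
```

View pics/wk.png

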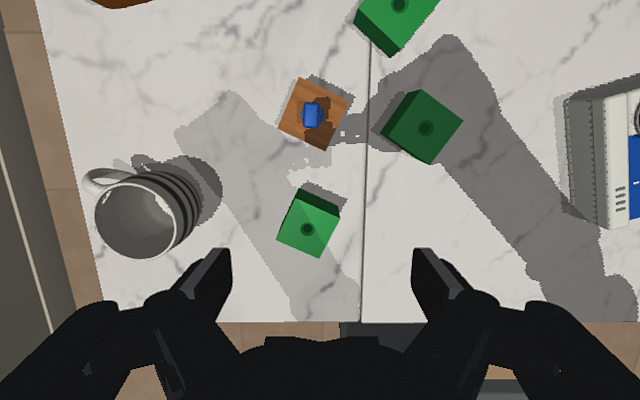

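View pics/c4.png

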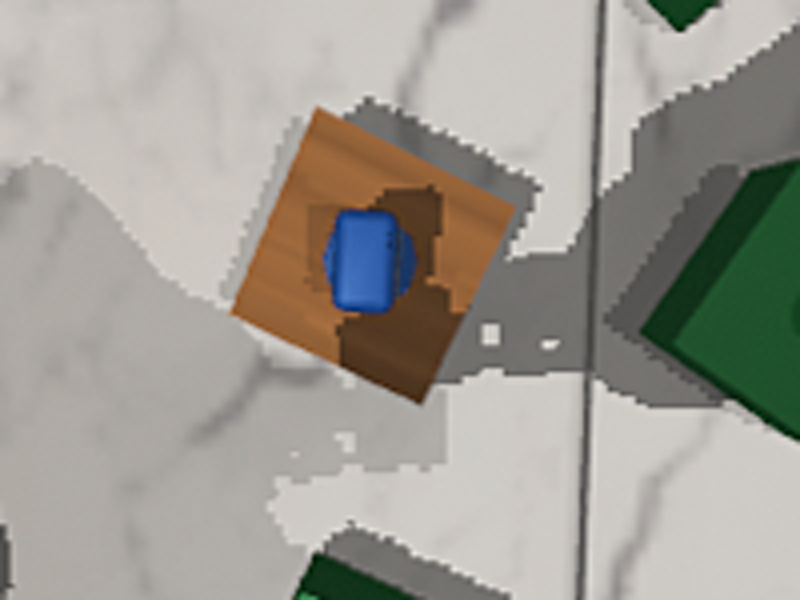

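```bash
python3 - <<'E'
from h import *
s=load('wk');f=cv2.cvtColor(s['frame'],cv2.COLOR_RGB2BGR)
hsv=cv2.cvtColor(f,cv2.COLOR_BGR2HSV)
b=(hsv[...,0]>100)&(hsv[...,0]<130)&(hsv[...,1]>120);b[:,:280]=0;b[:,350:]=0;b[:80]=0;b[150:]=0
for r in hsv[105:128:4,300:328:2]: print(r[:,2])
for nm,m in (('all',b),('top',b&(hsv[...,2]>140))):
    v,u=np.nonzero(m); print(nm,len(u),u.min(),u.max(),v.min(),v.max())
    r=cv2.minAreaRect(np.stack([u,v],1).astype(np.float32)); print(r); print(onz(s,r[0][0],r[0][1],.1).round(4), (onz(s,u.max()+.5,115,.1)-onz(s,u.min()-.5,115,.1)).round(4),(onz(s,312,v.max()+.5,.1)-onz(s,312,v.min()-.5,.1)).round(4))
k=4;P=lambda x,y:(220+(x+.5)/k-.5,50+(y+.5)/k-.5)
c=[onz(s,*P(*q),.05) for q in [(317,107),(516,208),(422,404),(232,314)]]
print(np.round(c,4),np.mean(c,0).round(4)); 
for i in range(4): print(np.linalg.norm(c[i]-c[i-1]).round(4))
t=[onz(s,*P(*q),.1) for q in [(338,212),(397,210),(391,311),(334,308)]]
print(np.round(t,4),np.mean(t,0).round(4))
l=(t[0]+t[1]-t[2]-t[3]);print('handle ang',np.arctan2(l[1],l[0]))
E
```

```text
[131 139 129 169 170 167 161 160 154 107  91  85  86  86]
[136  98 129 170 175 173 172 172 158 111  93  81  86  84]
[125 159 134 180 179 179 177 173 154 102  94 100  76  79]
[124 161 141 188 185 182 177 174 149  91  98 100  85  80]
[137 116 154 194 187 183 177 173 145  81 100  68  85  90]
[153 140 155 179 172 169 167 167 143  59  90  88  87  86]
all 444 301 323 103 127
((312.0, 115.0), (24.0, 22.0), 90.0)
[0.573  0.1835 0.1   ] [-0.     -0.0201  0.    ] [-0.021   0.0002  0.    ]
top 292 301 317 104 126
((308.7492370605469, 115.01383972167969), (15.587075233459473, 22.35441780090332), 3.1798300743103027)
[0.573  0.1863 0.1   ] [-0.     -0.0148  0.    ] [-0.0193  0.0002  0.    ]
[[0.61   0.1976 0.05  ]
 [0.5859 0.1474 0.05  ]
 [0.5363 0.1713 0.05  ]
 [0.5598 0.2209 0.05  ]] [0.573  0.1843 0.05  ]
0.0554
0.0557
0.0551
0.0549
[[0.5833 0.1901 0.1   ]
 [0.5837 0.1774 0.1   ]
 [0.5625 0.1788 0.1   ]
 [0.5632 0.1914 0.1   ]] [0.5732 0.1844 0.1   ]
handle ang -0.06416346034928862
```

```bash
python3 - <<'E'
from h import *
go([.573,.1843,.130],-.05)
E
```

```text
shift [ 0.068  -0.009   0.1007] dist 0.122 yaw now -0.0037 turn 0.0463
```

>>> step_arm([
  [0,[0.068,-0.009,0.05],0.046],
  [0,[0.068,-0.009,0.1],0.046],
  [0,[0.068,-0.009,0.1],0.046],
  [0,[0.068,-0.009,0.1],0.046],
  [0,[0.068,-0.009,0.1],0.046],
  [0,[0.068,-0.009,0.1],0.046],
  [0,[0.068,-0.009,0.1],0.046],
])

```text
time_s: 3.25
tcp_pos: [0.5738, 0.1842, 0.1331]
ee_rot: [1.0, -0.025, 0.001, -0.0]
ft_force: [0.2, 0.0, -0.1]
opening: 0.998
```

```bash
python3 - <<'E'
from h import *
snap('wrist','wk2')
go([.573,.1843,.060],-.05);st()
E
```

```text
shift [-0.001   0.0002  0.0734] dist 0.073 yaw now -0.05 turn -0.0
{'time_s': 3.3, 'joints': [-0.095, 0.5005, -0.4221, 1.8007, 0.256, 0.8921, -2.2535], 'qd': [-0.0037, -0.0027, -0.0006, 0.0011, 0.0014, -0.0016, -0.0018], 'tau': [0.2093, -53.8391, -4.5551, -23.4176, 0.0172, 0.0145, 0.0046], 'tcp_pos': [0.5738, 0.1844, 0.1334], 'ee_rot': [0.9997, -0.025, 0.0011, -0.0003], 'ft_force': [0.1253, 0.6849, 0.0793], 'wrist_torque': [-0.0117, -0.0325, -0.0325], 'opening': 0.999}
```

View pics/wk2.png

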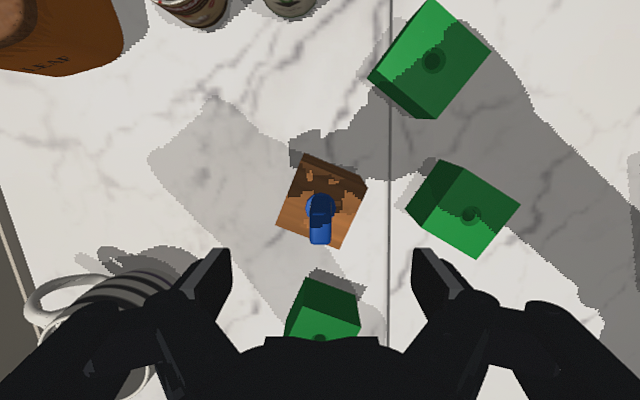

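>>> step_arm([
  [0,[-0.001,0,0.035],0],
  [0,[-0.001,0,0.06],0],
  [0,[-0.001,0,0.075],0],
  [0,[-0.001,0,0.075],0],
  [0,[-0.001,0,0.075],0],
  [0,[-0.001,0,0.075],0],
])

```text
time_s: 3.8
tcp_pos: [0.5742, 0.1851, 0.0607]
ee_rot: [1.0, -0.025, 0.003, -0.001]
ft_force: [0.1, 0.1, 0.6]
opening: 0.999
```

>>> step_arm([
  [1,[-0.001,0.001,0.001],0],
  [1,[-0.001,0.001,0.001],0],
  [1,[-0.001,0.001,0.001],0],
  [1,[-0.001,0.001,0.001],0],
  [1,[-0.001,0.001,0.001],0],
  [1,[-0.001,0.001,0.001],0],
  [1,[-0.001,0.001,0.001],0],
  [1,[-0.001,0.001,0.001],0],
  [1,[-0.001,0.001,0.001],0],
  [1,[-0.001,0.001,0.001],0],
])

```text
time_s: 4.63
tcp_pos: [0.5733, 0.1842, 0.0599]
ee_rot: [1.0, -0.025, 0.003, -0.001]
ft_force: [-0.6, -0.2, 3.2]
opening: 0.152
```

```bash
python3 - <<'E'
from h import *
snap('wrist','wk3');st()
E
```

```text
{'time_s': 4.6833, 'joints': [-0.1241, 0.5938, -0.3867, 1.8478, 0.3148, 0.7541, -2.3021], 'qd': [0.0007, 0.0007, 0.0001, 0.0009, 0.0002, 0.0001, -0.0013], 'tau': [-0.1243, -55.5365, -4.77, -19.8473, 0.0066, -0.2461, 0.0036], 'tcp_pos': [0.5732, 0.1842, 0.0599], 'ee_rot': [0.9997, -0.025, 0.0028, -0.0009], 'ft_force': [-1.0632, -0.4558, 2.9501], 'wrist_torque': [-0.0754, 0.1857, 0.0337], 'opening': 0.1542}
```

View pics/wk3.png

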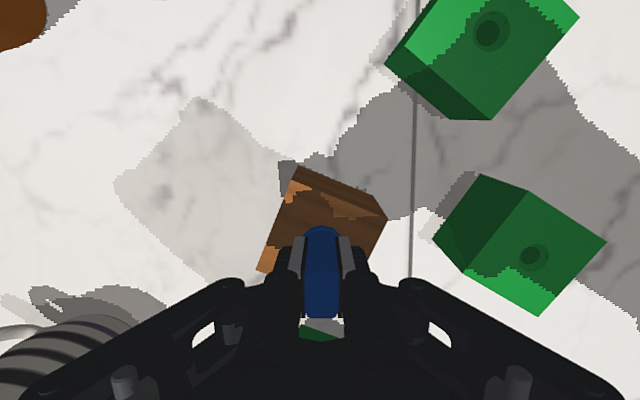

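>>> step_arm([
  [1,[0,0,-0.015],0],
  [1,[0,0,-0.045],0],
  [1,[0,0,-0.08],0],
  [1,[0,0,-0.1],0],
  [1,[0,0,-0.1],0],
  [1,[0,0,-0.1],0],
])

```text
time_s: 5.18
tcp_pos: [0.5731, 0.1842, 0.1606]
ee_rot: [1.0, -0.025, 0.004, -0.001]
ft_force: [-0.1, -0.7, -0.6]
opening: 0.157
```

```bash
python3 - <<'E'
from h import *
snap('wrist','wk4');st(); s=snap('scene','sk4')
f=cv2.cvtColor(s['frame'],cv2.COLOR_RGB2BGR)
cv2.imwrite('pics/c5.png',cv2.resize(f[100:300,180:420],None,fx=3,fy=3,interpolation=cv2.INTER_CUBIC))
go([.504,-.190,.155],.288)
E
```

```text
{'time_s': 5.2333, 'joints': [-0.0844, 0.4662, -0.4335, 1.7872, 0.2385, 0.9346, -2.2397], 'qd': [-0.0019, 0.0214, 0.0064, 0.0189, 0.0017, 0.0029, -0.0002], 'tau': [-0.0705, -56.0827, -5.0315, -26.0534, 0.0009, -0.0618, 0.0109], 'tcp_pos': [0.5723, 0.1837, 0.1592], 'ee_rot': [0.9997, -0.025, 0.0025, -0.0007], 'ft_force': [0.3575, 0.6652, -0.9704], 'wrist_torque': [-0.0076, -0.0131, -0.0308], 'opening': 0.1543}
shift [-0.049   0.3764  0.0029] dist 0.38 yaw now -0.0499 turn -0.3379
```

View pics/wk4.png

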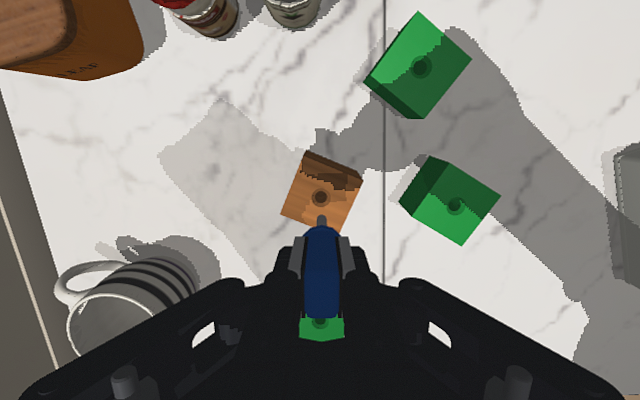

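View pics/c5.png

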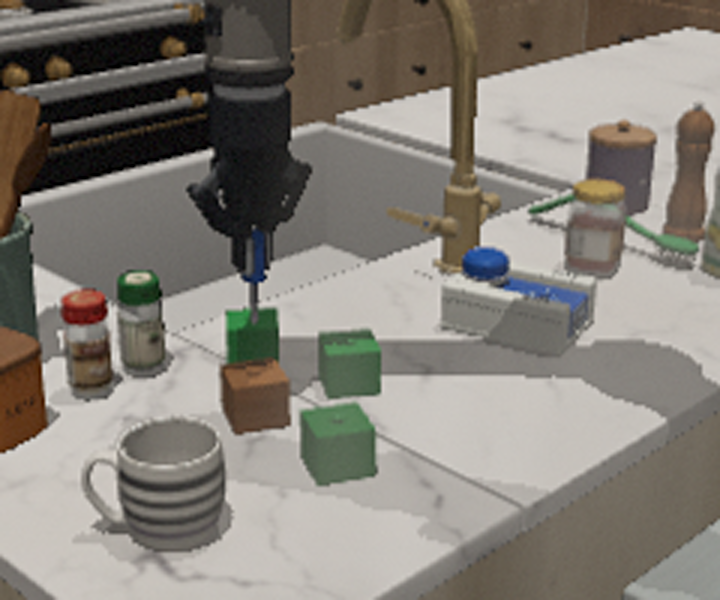

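```bash
python3 - <<'E'
from h import *
s=load('wk4')
print('hole',onz(s,321,196.5,.05).round(4)); print('tip px', proj(s,[.5723,.1837,.105]), proj(s,[.5723,.1837,.15]))
f=cv2.cvtColor(s['frame'],cv2.COLOR_RGB2BGR)
cv2.imwrite('pics/c6.png',cv2.resize(f[140:330,260:400],None,fx=3.15,fy=3.15,interpolation=cv2.INTER_CUBIC))
E
```

```text
hole [0.5739 0.1843 0.05  ]
tip px [321.65247517 218.71075021] [321.51917514 245.2021683 ]
```

View pics/c6.png

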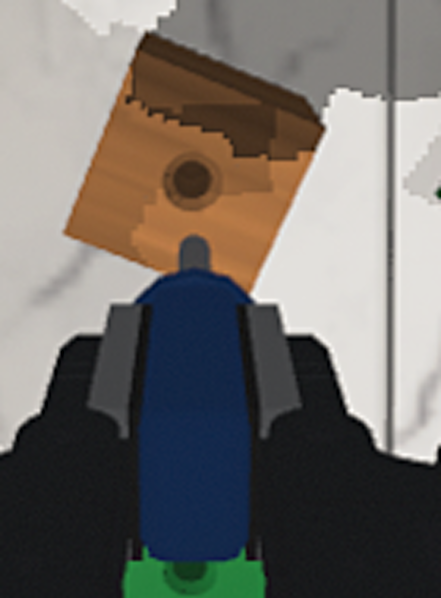

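>>> step_arm([
  [1,[-0.049,0.376,0.003],-0.338],
  [1,[-0.049,0.376,0.003],-0.338],
  [1,[-0.049,0.376,0.003],-0.338],
  [1,[-0.049,0.376,0.003],-0.338],
  [1,[-0.049,0.376,0.003],-0.338],
  [1,[-0.049,0.376,0.003],-0.338],
  [1,[-0.049,0.376,0.003],-0.338],
  [1,[-0.049,0.376,0.003],-0.338],
  [1,[-0.049,0.376,0.003],-0.338],
  [1,[-0.049,0.376,0.003],-0.338],
  [1,[-0.049,0.376,0.003],-0.338],
  [1,[-0.049,0.376,0.003],-0.338],
  [1,[-0.049,0.376,0.003],-0.338],
  [1,[-0.049,0.376,0.003],-0.338],
])

```text
time_s: 6.45
tcp_pos: [0.5043, -0.1875, 0.1545]
ee_rot: [0.989, 0.145, 0.002, -0.001]
ft_force: [0.6, 0.9, -1.3]
opening: 0.157
```

```bash
python3 - <<'E'
from h import *
st();s=snap('wrist','wp')
f=cv2.cvtColor(s['frame'],cv2.COLOR_RGB2BGR)
cv2.imwrite('pics/c7.png',cv2.resize(f[140:330,240:400],None,fx=3.15,fy=3.15,interpolation=cv2.INTER_CUBIC))
go([.504,-.190,.125],.288)
E
```

```text
{'time_s': 6.45, 'joints': [0.5904, 0.3766, -0.4284, 1.9361, 0.1986, 0.8674, -1.2198], 'qd': [-0.0025, -0.0043, 0.005, -0.006, 0.0038, 0.0014, 0.001], 'tau': [0.5661, -47.1757, -3.2743, -23.7175, 0.0268, -0.0035, -0.0072], 'tcp_pos': [0.5043, -0.1875, 0.1545], 'ee_rot': [0.9894, 0.1451, 0.0016, -0.0007], 'ft_force': [0.6475, 0.9027, -1.3356], 'wrist_torque': [0.0432, 0.016, -0.0411], 'opening': 0.1567}
shift [-0.0011  0.0021  0.0297] dist 0.03 yaw now 0.2911 turn 0.0031
```

View pics/c7.png

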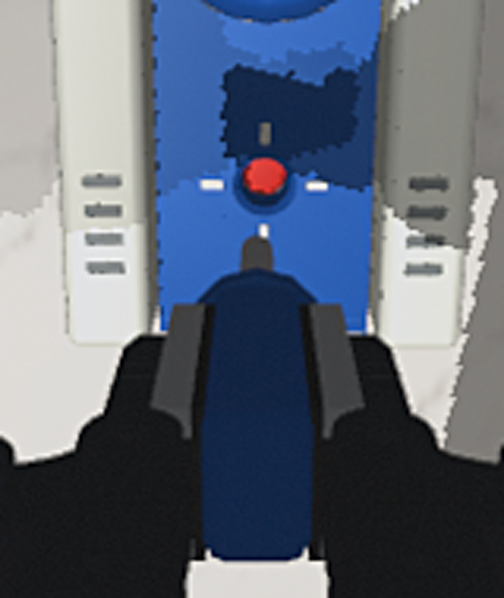

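>>> step_arm([
  [1,[-0.001,0.002,0.015],0],
  [1,[-0.001,0.002,0.033],0],
  [1,[-0.001,0.002,0.033],0],
  [1,[-0.001,0.002,0.033],0],
  [1,[-0.001,0.002,0.033],0],
  [1,[-0.001,0.002,0.033],0],
])

```text
time_s: 7.0
tcp_pos: [0.5049, -0.1896, 0.1227]
ee_rot: [0.989, 0.145, 0.002, -0.0]
ft_force: [-0.2, -0.1, 0.7]
opening: 0.157
```

```bash
python3 - <<'E'
from h import *
st();s=snap('wrist','wp2')
f=cv2.cvtColor(s['frame'],cv2.COLOR_RGB2BGR)
cv2.imwrite('pics/c8.png',cv2.resize(f[140:330,240:400],None,fx=3.15,fy=3.15,interpolation=cv2.INTER_CUBIC))
go([.504,-.190,.105],.288)
a=manip.state()['tcp_pos']; R=Rn.from_quat(manip.state()['ee_rot']).as_matrix(); tip=a+R[:,2]*.055
print('tip',tip,proj(s,tip)); print('pocket px',[proj(s,[.504,-.19,z]).round(1) for z in (.04,.047,.054)])
E
```

```text
{'time_s': 7.0, 'joints': [0.5793, 0.4205, -0.4145, 1.9593, 0.2279, 0.8023, -1.2408], 'qd': [0.0065, -0.002, 0.0023, 0.0006, 0.0001, -0.0033, 0.0], 'tau': [-0.1045, -48.3798, -3.7769, -22.0927, -0.0028, 0.0019, 0.002], 'tcp_pos': [0.5049, -0.1896, 0.1227], 'ee_rot': [0.9894, 0.1453, 0.0024, -0.0002], 'ft_force': [-0.2334, -0.0608, 0.6777], 'wrist_torque': [0.0288, 0.0234, 0.037], 'opening': 0.1565}
shift [-0.001  -0.      0.0177] dist 0.018 yaw now 0.2914 turn 0.0034
tip [ 0.50512362 -0.18968905  0.06766771] [321.11845171 217.35095836]
pocket px [array([321.1, 207.3]), array([321.1, 210. ]), array([321.1, 212.9])]
```

View pics/c8.png

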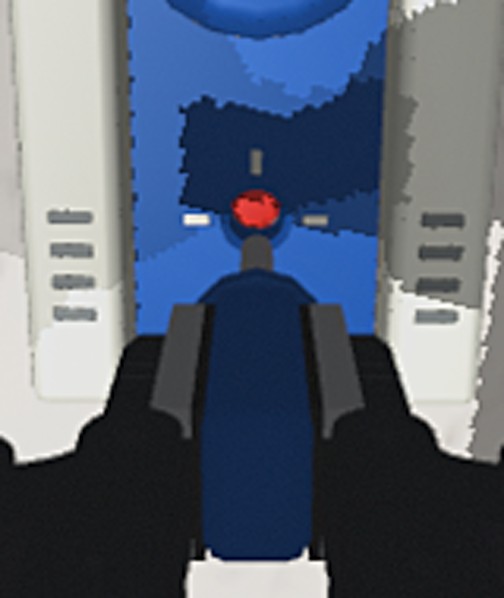

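>>> step_arm([
  [1,[-0.001,0,0.004],0],
  [1,[-0.001,0,0.008],0],
  [1,[-0.001,0,0.012],0],
  [1,[-0.001,0,0.015],0],
  [1,[-0.001,0,0.018],0],
  [1,[-0.001,0,0.021],0],
  [1,[-0.001,0,0.023],0],
  [1,[-0.001,0,0.025],0],
  [1,[-0.001,0,0.025],0],
])

```text
time_s: 7.8
tcp_pos: [0.5038, -0.1899, 0.0972]
ee_rot: [0.989, 0.145, 0.002, -0.0]
ft_force: [-0.1, -0.1, -0.6]
opening: 0.157
```

>>> step_arm([
  [1,[0,0,0.0015],0],
  [1,[0,0,0.003],0],
  [1,[0,0,0.004],0],
  [1,[0,0,0.005],0],
  [1,[0,0,0.005],0],
])

```text
time_s: 8.22
tcp_pos: [0.5037, -0.1899, 0.092]
ee_rot: [0.989, 0.145, 0.002, -0.0]
ft_force: [0.9, -0.1, -0.9]
opening: 0.154
```

>>> step_arm([
  [1,[0,0,0.001],0],
  [1,[0,0,0.002],0],
  [1,[0,0,0.003],0],
  [1,[0,0,0.003],0],
])

```text
time_s: 8.55
tcp_pos: [0.5036, -0.1898, 0.0888]
ee_rot: [0.989, 0.145, 0.002, -0.0]
ft_force: [-0.7, 0.6, -0.4]
opening: 0.157
```

Tip at about 0.034; feel in 1 mm steps.

>>> step_arm([
  [1,[0,0,0.001],0],
  [1,[0,0,0.002],0],
  [1,[0,0,0.002],0],
])

```text
time_s: 8.8
tcp_pos: [0.5036, -0.1899, 0.0867]
ee_rot: [0.989, 0.145, 0.002, -0.0]
ft_force: [-0.5, 0.5, -1.1]
opening: 0.152
```

>>> step_arm([
  [1,[0,0,0.001],0],
  [1,[0,0,0.002],0],
  [1,[0,0,0.002],0],
])

```text
time_s: 9.05
tcp_pos: [0.5037, -0.1899, 0.0851]
ee_rot: [0.989, 0.145, 0.002, -0.0]
ft_force: [-1.2, -0.1, 6.8]
opening: 0.155
```

>>> step_arm([
  [1,[0,0,0.001],0],
  [1,[0,0,0.002],0],
  [1,[0,0,0.002],0],
])

```text
time_s: 9.3
tcp_pos: [0.5038, -0.19, 0.0837]
ee_rot: [0.989, 0.145, 0.002, -0.0]
ft_force: [-1.2, 0.1, 8.3]
opening: 0.155
```

>>> step_arm([
  [1,[0,0,0.001],0],
  [1,[0,0,0.002],0],
  [1,[0,0,0.003],0],
  [1,[0,0,0.003],0],
])

```text
time_s: 9.63
tcp_pos: [0.5038, -0.19, 0.0814]
ee_rot: [0.989, 0.145, 0.002, 0.0]
ft_force: [-1.8, 0.7, 9.3]
opening: 0.155
```

>>> step_arm([
  [1,[0,0,0.001],0],
  [1,[0,0,0.0015],0],
  [1,[0,0,0.0015],0],
])

```text
time_s: 9.88
tcp_pos: [0.5039, -0.19, 0.0807]
ee_rot: [0.989, 0.145, 0.002, 0.0]
ft_force: [-3.3, 0.6, 9.5]
opening: 0.154
```

```bash
python3 - <<'E'
from h import *
for i in range(1): st()
E
```

```text
{'time_s': 9.8833, 'joints': [0.5572, 0.4804, -0.3905, 1.9875, 0.2693, 0.7197, -1.2764], 'qd': [0.0023, 0.0003, -0.0023, -0.0013, 0.0002, 0.0013, 0.002], 'tau': [-0.1908, -45.9844, -3.436, -19.4722, 0.2229, -1.206, -0.0066], 'tcp_pos': [0.5039, -0.19, 0.0807], 'ee_rot': [0.9894, 0.1451, 0.0017, 0.0003], 'ft_force': [-3.3293, 0.5698, 9.4703], 'wrist_torque': [0.2769, 0.797, 0.0076], 'opening': 0.1539}
```

>>> step_arm([
  [1,[0,0,0.0014],0],
  [1,[-0.002,0,0.0014],0],
  [1,[-0.004,0,0.0014],0],
  [1,[-0.006,0,0.0014],0],
  [1,[-0.007,0,0.0014],0],
])

```text
time_s: 10.3
tcp_pos: [0.4998, -0.1912, 0.081]
ee_rot: [0.989, 0.146, 0.004, 0.001]
ft_force: [0.5, 2.6, 9.5]
opening: 0.157
```

>>> step_arm([
  [1,[0,0,0.002],0],
  [1,[0,0,0.002],0],
  [1,[0,0,0.002],0],
])

```text
time_s: 10.55
tcp_pos: [0.5011, -0.1908, 0.0803]
ee_rot: [0.989, 0.146, 0.005, 0.001]
ft_force: [-1.0, 1.4, 10.6]
opening: 0.155
```

```bash
python3 - <<'E'
from h import *
st();s=snap('wrist','wp3')
f=cv2.cvtColor(s['frame'],cv2.COLOR_RGB2BGR)
cv2.imwrite('pics/c9.png',cv2.resize(f[140:330,240:400],None,fx=3.15,fy=3.15,interpolation=cv2.INTER_CUBIC))
E
```

```text
{'time_s': 10.55, 'joints': [0.5633, 0.4752, -0.3919, 1.9984, 0.2694, 0.7064, -1.2723], 'qd': [0.0014, -0.0007, -0.0004, -0.0006, -0.0015, 0.0013, 0.0015], 'tau': [0.674, -45.225, -2.4366, -18.2627, 0.4757, -0.5277, -0.0031], 'tcp_pos': [0.5011, -0.1908, 0.0803], 'ee_rot': [0.9893, 0.1457, 0.0055, 0.001], 'ft_force': [-1.0289, 1.4169, 10.5877], 'wrist_torque': [0.5032, 0.3887, -0.0057], 'opening': 0.1554}
```

View pics/c9.png

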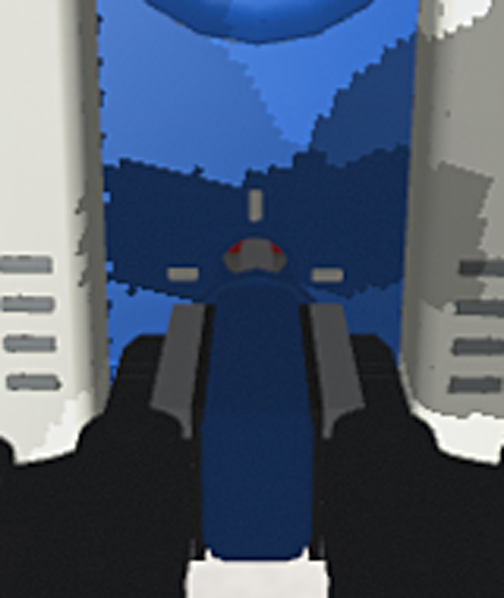

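>>> step_arm([
  [1,[-0.002,0,0.0014],0],
  [1,[-0.004,0,0.0014],0],
  [1,[-0.006,0,0.0014],0],
  [1,[-0.008,0,0.0014],0],
])

```text
time_s: 10.93
tcp_pos: [0.4963, -0.1922, 0.0806]
ee_rot: [0.989, 0.146, 0.008, 0.001]
ft_force: [1.6, 3.0, 10.4]
opening: 0.158
```

>>> step_arm([
  [1,[-0.003,0,0.0014],0],
  [1,[-0.006,0,0.0014],0],
  [1,[-0.009,0,0.0014],0],
  [1,[-0.012,0,0.0014],0],
  [1,[-0.015,0,0.0014],0],
])

```text
time_s: 11.35
tcp_pos: [0.4848, -0.1955, 0.0807]
ee_rot: [0.989, 0.147, 0.011, 0.002]
ft_force: [1.7, 2.7, 9.5]
opening: 0.156
```

```bash
python3 - <<'E'
from h import *
s=st();R=Rn.from_quat(s['ee_rot']).as_matrix();print(R.round(4))
E
```

```text
{'time_s': 11.35, 'joints': [0.5906, 0.4533, -0.397, 2.0363, 0.2648, 0.6787, -1.2504], 'qd': [0.0485, -0.0347, -0.0043, 0.0632, -0.0078, -0.03, 0.0384], 'tau': [1.6022, -43.2829, -0.8906, -16.7484, 0.8544, 0.4821, -0.0529], 'tcp_pos': [0.4848, -0.1955, 0.0807], 'ee_rot': [0.9891, 0.1468, 0.0109, 0.0016], 'ft_force': [1.7031, 2.735, 9.5371], 'wrist_torque': [1.0012, -0.3635, 0.0759], 'opening': 0.156}
[[ 0.9566  0.2904  0.022 ]
 [ 0.2905 -0.9569  0.    ]
 [ 0.0211  0.0064 -0.9998]]
```

>>> step_arm([
  [1,[-0.003,0,0.0018],0],
  [1,[-0.006,0,0.0018],0],
  [1,[-0.009,0,0.0017],0],
  [1,[-0.012,0,0.0017],0],
  [1,[-0.015,0,0.0016],0],
])

```text
time_s: 11.77
tcp_pos: [0.4732, -0.1989, 0.0804]
ee_rot: [0.989, 0.147, 0.014, 0.002]
ft_force: [0.8, 3.2, 9.8]
opening: 0.156
```

>>> step_arm([
  [1,[-0.003,0,0.0017],0],
  [1,[-0.006,0,0.0017],0],
  [1,[-0.009,0,0.0016],0],
  [1,[-0.012,0,0.0015],0],
])

```text
time_s: 12.1
tcp_pos: [0.4645, -0.2014, 0.0803]
ee_rot: [0.989, 0.148, 0.016, 0.002]
ft_force: [1.4, 4.3, 8.9]
opening: 0.155
```

>>> step_arm([
  [1,[-0.003,0,0.0017],0],
  [1,[-0.006,0,0.0017],0],
  [1,[-0.008,0,0.0016],0],
  [1,[-0.01,0,0.0016],0],
])

```text
time_s: 12.43
tcp_pos: [0.4578, -0.2033, 0.0799]
ee_rot: [0.989, 0.149, 0.019, 0.003]
ft_force: [1.5, 4.5, 9.6]
opening: 0.16
```

```bash
python3 - <<'E'
from h import *
s=st();s=snap('wrist','wp4');snap('scene','sp4')
f=cv2.cvtColor(load('sp4')['frame'],cv2.COLOR_RGB2BGR)
a=cv2.resize(f[150:240,300:420],None,fx=4,fy=4,interpolation=cv2.INTER_CUBIC);cv2.imwrite('pics/c10.png',a)
E
```

```text
{'time_s': 12.4333, 'joints': [0.637, 0.421, -0.4047, 2.0959, 0.2569, 0.6343, -1.2108], 'qd': [0.0328, -0.0219, -0.0088, 0.0323, -0.0104, -0.0369, 0.0304], 'tau': [1.9886, -40.985, -0.1467, -15.9343, 1.0569, 0.8349, -0.0369], 'tcp_pos': [0.4578, -0.2033, 0.0799], 'ee_rot': [0.9887, 0.1486, 0.0187, 0.0025], 'ft_force': [1.4808, 4.526, 9.5649], 'wrist_torque': [1.3742, -1.077, -0.0013], 'opening': 0.1604}
```

View pics/wp4.png

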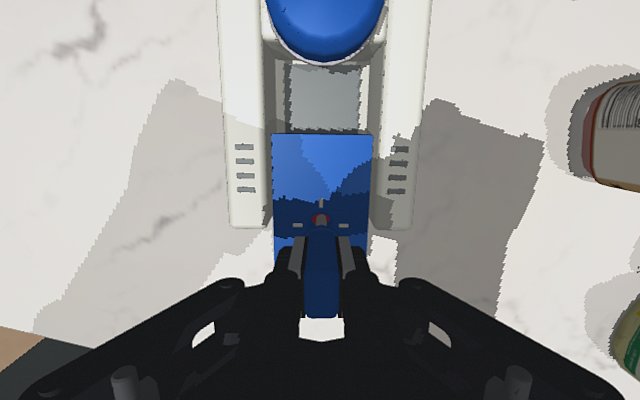

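View pics/c10.png

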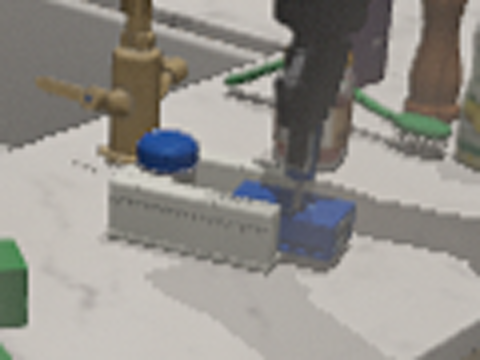

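```bash
python3 - <<'E'
from h import *
s=load('wp4')
for uv in [(321,203),(298,225),(344,225)]:print(onz(s,*uv,.046).round(4))
m=(onz(s,298,225,.046)+onz(s,344,225,.046))/2; print(np.linalg.norm(m[:2]-np.array([.504,-.19])))
E
```

```text
[ 0.4746 -0.1986  0.046 ]
[ 0.4569 -0.189   0.046 ]
[ 0.4652 -0.2165  0.046 ]
0.04479263121425002
```

>>> step_arm([
  [1,[-0.002,0,0.0016],0],
  [1,[-0.004,0,0.0016],0],
  [1,[-0.0055,0,0.0015],0],
])

```text
time_s: 12.78
tcp_pos: [0.4563, -0.2044, 0.0802]
ee_rot: [0.989, 0.149, 0.022, 0.003]
ft_force: [3.3, 4.0, 9.9]
opening: 0.156
```

>>> step_arm([
  [1,[0.002,0,0.001],0],
  [1,[0.003,0,0],0],
  [1,[0.004,0,-0.003],0],
  [1,[0.004,0,-0.006],0],
  [1,[0.004,0,-0.009],0],
  [1,[0.004,0,-0.009],0],
])

```text
time_s: 13.28
tcp_pos: [0.4599, -0.2033, 0.0898]
ee_rot: [0.989, 0.149, 0.023, 0.004]
ft_force: [-0.6, 0.1, -1.4]
opening: 0.158
```

>>> step_arm([
  [1,[0.0005,0,-0.01],0],
  [1,[0.001,0,-0.02],0],
  [1,[0.001,0,-0.03],0],
  [1,[0.002,0,-0.05],0],
  [1,[0.002,0,-0.07],0],
  [1,[0.002,0,-0.07],0],
  [1,[0.002,0,-0.07],0],
])

```text
time_s: 13.87
tcp_pos: [0.4595, -0.2032, 0.1615]
ee_rot: [0.989, 0.149, 0.024, 0.005]
ft_force: [0.2, -0.7, -1.0]
opening: 0.158
```

```bash
python3 - <<'E'
from h import *
q=st();print(Rn.from_quat(q['ee_rot']).as_matrix().round(4))
s=snap('wrist','wp5')
f=cv2.cvtColor(s['frame'],cv2.COLOR_RGB2BGR)
cv2.imwrite('pics/c11.png',cv2.resize(f[60:340,220:420],None,fx=2.1,fy=2.1,interpolation=cv2.INTER_CUBIC))
E
```

```text
{'time_s': 13.8667, 'joints': [0.6903, 0.2932, -0.4551, 2.039, 0.1641, 0.7966, -1.1286], 'qd': [-0.0078, 0.0306, 0.0099, 0.0329, 0.0085, -0.0104, -0.0068], 'tau': [0.0288, -42.8434, -3.1219, -24.3935, -0.0837, -0.1264, 0.0658], 'tcp_pos': [0.4595, -0.2032, 0.1615], 'ee_rot': [0.9885, 0.1491, 0.0239, 0.0046], 'ft_force': [0.2131, -0.7168, -1.0423], 'wrist_torque': [0.05, 0.0326, -0.0157], 'opening': 0.158}
[[ 0.9544  0.2945  0.0487]
 [ 0.2949 -0.9555 -0.0021]
 [ 0.0459  0.0163 -0.9988]]
```

View pics/c11.png

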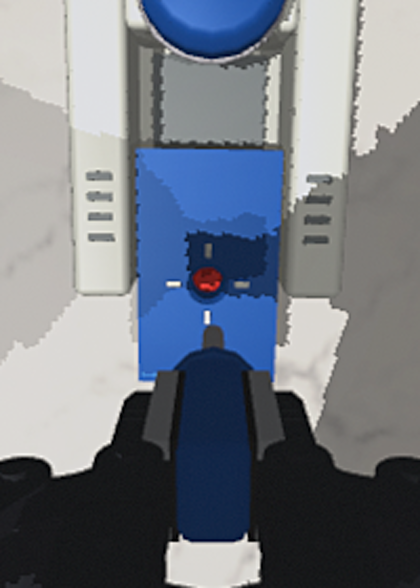

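```bash
python3 - <<'E'
from h import *
s=load('wp5')
k=2.1;P=lambda x,y:(220+(x+.5)/k-.5,60+(y+.5)/k-.5)
for z in(.044,.047):
    m=np.mean([onz(s,*P(*q),z) for q in [(174,284),(241,285),(208,250),(207,317)]],0); print(m.round(4),np.linalg.norm(m[:2]-np.array([.504,-.19])))
    print('inner',[ (onz(s,*P(*q),z)).round(4) for q in[(136,150),(284,150)]], 'front slide',onz(s,*P(138,381),z).round(4),'housing front',onz(s,*P(78,294),.056).round(4))
go([.572,.1842,.160],-.05)
E
```

```text
[ 0.4638 -0.2015  0.044 ] 0.04178046180084692
inner [array([ 0.5085, -0.1576,  0.044 ]), array([ 0.5262, -0.2149,  0.044 ])] front slide [ 0.4133 -0.1851  0.044 ] housing front [ 0.4471 -0.1516  0.056 ]
[ 0.4645 -0.2013  0.047 ] 0.04113239699626226
inner [array([ 0.5086, -0.1579,  0.047 ]), array([ 0.5261, -0.2145,  0.047 ])] front slide [ 0.4145 -0.185   0.047 ] housing front [ 0.4471 -0.1516  0.056 ]
shift [ 0.2223 -0.3365  0.0052] dist 0.403 yaw now 0.2997 turn 0.3497
```

```bash
python3 - <<'E'
from h import *
for n,box in (('wp',(300,340,180,215)),('wp5',(300,340,180,210))):
    s=load(n);f=cv2.cvtColor(s['frame'],cv2.COLOR_RGB2BGR);hsv=cv2.cvtColor(f,cv2.COLOR_BGR2HSV)
    red=((hsv[...,0]<10)|(hsv[...,0]>170))&(hsv[...,1]>110)
    M=np.zeros_like(red);M[box[2]:box[3],box[0]:box[1]]=1;red&=M
    v,u=np.nonzero(red);print(n,'red',u.mean(),v.mean(),u.min(),u.max(),v.min(),v.max(),len(u))
    if n=='wp': k,o=3.15,(240,140);q=[(212,185),(316,186),(265,133),(263,232)]
    else: k,o=2.1,(220,60);q=[(174,284),(241,285),(208,250),(207,317)]
    p=np.mean([[o[0]+(x+.5)/k-.5,o[1]+(y+.5)/k-.5] for x,y in q],0);print('marks',p)
    X=onz(s,*p,.0425)
    for h in(.012,.0165,.018): print(h,proj(s,X-[0,0,h])-p)
E
python3 - <<'E'
import sys;sys.path.insert(0,'.')
import os;os.chdir('.')
from h import *
s=load('wf');
k=3.33; P=lambda x,y:(240+(x+.5)/k-.5,(y+.5)/k-.5)
print('init slide front',onz(s,*P(182,543),.0425), 'marks',onz(s,319.9,121,.0425))
E
```

```text
wp red 323.6115702479339 195.41322314049586 317 330 190 201 121
marks [323.46825397 198.07142857]
0.012 [-0.08028356 -3.44327932]
0.0165 [-0.10867963 -4.66115763]
0.018 [-0.11795046 -5.05877414]
wp5 red 318.37931034482756 192.75862068965517 312 325 188 198 116
marks [318.54761905 194.97619048]
0.012 [-0.09580472 -2.70415247]
0.0165 [-0.12971726 -3.66135655]
0.018 [-0.14079214 -3.97395264]
init slide front [ 0.45351828 -0.17389011  0.0425    ] marks [ 0.50372335 -0.18992895  0.0425    ]
```

>>> step_arm([
  [1,[0.222,-0.336,0.005],0.35],
  [1,[0.222,-0.336,0.005],0.35],
  [1,[0.222,-0.336,0.005],0.35],
  [1,[0.222,-0.336,0.005],0.35],
  [1,[0.222,-0.336,0.005],0.35],
  [1,[0.222,-0.336,0.005],0.35],
  [1,[0.222,-0.336,0.005],0.35],
  [1,[0.222,-0.336,0.005],0.35],
  [1,[0.222,-0.336,0.005],0.35],
  [1,[0.222,-0.336,0.005],0.35],
  [1,[0.222,-0.336,0.005],0.35],
  [1,[0.222,-0.336,0.005],0.35],
  [1,[0.222,-0.336,0.005],0.35],
  [1,[0.222,-0.336,0.005],0.35],
])

```text
time_s: 15.08
tcp_pos: [0.5713, 0.1815, 0.1593]
ee_rot: [0.999, -0.026, 0.022, 0.001]
ft_force: [0.1, -0.6, -0.8]
opening: 0.158
```

```bash
python3 - <<'E'
from h import *
q=st();R=Rn.from_quat(q['ee_rot']).as_matrix();print(R.round(4)); print('tip',q['tcp_pos']+R[:,2]*.055)
s=snap('wrist','wr')
f=cv2.cvtColor(s['frame'],cv2.COLOR_RGB2BGR)
cv2.imwrite('pics/c12.png',cv2.resize(f[120:310,250:400],None,fx=3.15,fy=3.15,interpolation=cv2.INTER_CUBIC))
E
```

```text
{'time_s': 15.0833, 'joints': [-0.0535, 0.4534, -0.4788, 1.8174, 0.2917, 0.8979, -2.2899], 'qd': [0.0149, -0.0096, 0.0026, 0.0014, -0.0012, -0.0009, -0.0012], 'tau': [-1.2488, -52.4736, -5.7856, -25.042, 0.0584, -0.1961, 0.001], 'tcp_pos': [0.5713, 0.1815, 0.1593], 'ee_rot': [0.9994, -0.0262, 0.0225, 0.0009], 'ft_force': [0.1156, -0.595, -0.8242], 'wrist_torque': [-0.0485, 0.0577, 0.0224], 'opening': 0.1577}
[[ 9.976e-01 -5.240e-02  4.490e-02]
 [-5.240e-02 -9.986e-01 -3.000e-03]
 [ 4.500e-02  6.000e-04 -9.990e-01]]
tip [0.57377646 0.18133882 0.10431348]
```

View pics/c12.png

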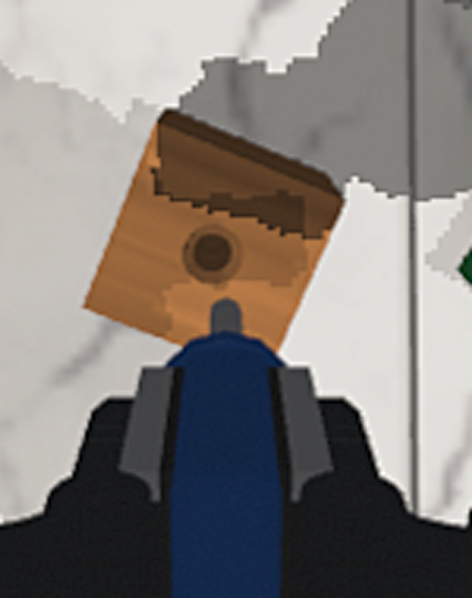

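```bash
python3 - <<'E'
from h import *
s=load('wr');print(onz(s,317.4,199.8,.05).round(4))
go([.572,.1844,.115],-.05);go([.572,.1844,.06],-.05)
E
```

```text
[0.5737 0.1843 0.05  ]
shift [-0.0017 -0.0031  0.0445] dist 0.045 yaw now -0.053 turn -0.003
shift [-0.0042 -0.0032  0.0995] dist 0.1 yaw now -0.053 turn -0.003
```

>>> step_arm([
  [1,[0,-0.003,0.01],0],
  [1,[-0.001,-0.003,0.03],0],
  [1,[-0.0017,-0.003,0.045],0],
  [1,[-0.0017,-0.003,0.045],0],
  [1,[-0.0017,-0.003,0.045],0],
  [1,[-0.0017,-0.003,0.045],0],
])

```text
time_s: 15.63
tcp_pos: [0.5724, 0.1839, 0.115]
ee_rot: [0.999, -0.027, 0.023, 0.001]
ft_force: [-0.2, -0.0, -0.5]
opening: 0.152
```

```bash
python3 - <<'E'
from h import *
q=st();R=Rn.from_quat(q['ee_rot']).as_matrix(); print('tip',q['tcp_pos']+R[:,2]*.055,R[:,2])
s=snap('wrist','wr2')
f=cv2.cvtColor(s['frame'],cv2.COLOR_RGB2BGR)
cv2.imwrite('pics/c13.png',cv2.resize(f[150:310,260:390],None,fx=3.6,fy=3.6,interpolation=cv2.INTER_CUBIC))
go([.572,.1844,.06],-.05)
E
```

```text
{'time_s': 15.6333, 'joints': [-0.0764, 0.5099, -0.4572, 1.847, 0.333, 0.8171, -2.3298], 'qd': [-0.0019, -0.0113, -0.0061, -0.0093, 0.0002, 0.0005, 0.0002], 'tau': [0.0986, -53.5904, -5.1039, -22.3785, 0.1172, -0.105, -0.0052], 'tcp_pos': [0.5724, 0.1839, 0.115], 'ee_rot': [0.9994, -0.0269, 0.023, 0.0007], 'ft_force': [-0.1862, -0.0336, -0.5136], 'wrist_torque': [0.0138, 0.054, -0.0505], 'opening': 0.1519}
tip [0.57494565 0.18377347 0.06003053] [ 0.04595889 -0.00271006 -0.99893966]
shift [-0.0033 -0.0002  0.0553] dist 0.055 yaw now -0.0537 turn -0.0037
```

View pics/c13.png

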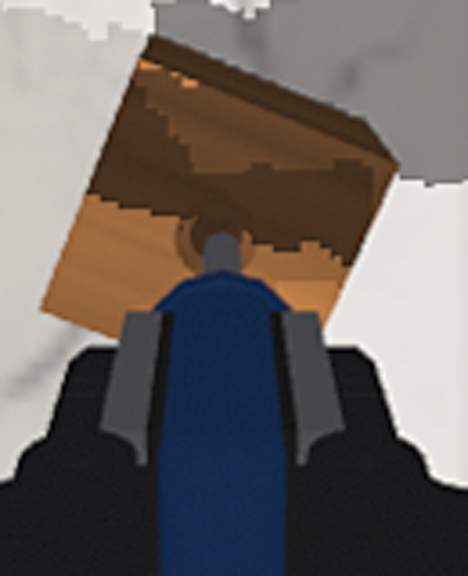

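>>> step_arm([
  [1,[-0.0005,-0.001,0.004],0],
  [1,[-0.0008,-0.001,0.008],0],
  [1,[-0.001,-0.001,0.013],0],
  [1,[-0.0012,-0.001,0.018],0],
  [1,[-0.0014,-0.001,0.022],0],
  [1,[-0.0014,-0.001,0.022],0],
])

```text
time_s: 16.18
tcp_pos: [0.5716, 0.1849, 0.0921]
ee_rot: [0.999, -0.027, 0.022, 0.001]
ft_force: [1.0, 0.4, -0.9]
opening: 0.155
```

>>> step_arm([
  [1,[-0.0002,0,0.004],0],
  [1,[-0.0004,0,0.009],0],
  [1,[-0.0006,0,0.014],0],
  [1,[-0.0009,0,0.019],0],
  [1,[-0.0011,0,0.024],0],
  [1,[-0.0011,0,0.026],0],
  [1,[-0.0012,0,0.027],0],
])

```text
time_s: 16.77
tcp_pos: [0.5714, 0.1848, 0.0644]
ee_rot: [0.999, -0.027, 0.022, 0.001]
ft_force: [0.2, 0.1, -0.7]
opening: 0.157
```

>>> step_arm([
  [1,[0,0,0.0015],0],
  [1,[0,0,0.003],0],
  [1,[0,0,0.0045],0],
  [1,[0,0,0.005],0],
  [1,[0,0,0.005],0],
])

```text
time_s: 17.18
tcp_pos: [0.5717, 0.1848, 0.0601]
ee_rot: [0.999, -0.027, 0.022, 0.001]
ft_force: [-1.4, -0.4, 4.3]
opening: 0.158
```

>>> step_arm([
  [0,[0,0,-0.0003],0],
  [0,[0,0,-0.0003],0],
  [0,[0,0,-0.0003],0],
  [0,[0,0,-0.0003],0],
  [0,[0,0,-0.0003],0],
  [0,[0,0,-0.0003],0],
  [0,[0,0,-0.0003],0],
  [0,[0,0,-0.0003],0],
])

```text
time_s: 17.85
tcp_pos: [0.5717, 0.1848, 0.0604]
ee_rot: [0.999, -0.027, 0.022, 0.001]
ft_force: [0.0, -0.1, 0.1]
opening: 1.001
```

```bash
python3 - <<'E'
from h import *
st();snap('wrist','wr3')
E
```

```text
{'time_s': 17.85, 'joints': [-0.1073, 0.5831, -0.4224, 1.877, 0.3853, 0.721, -2.3768], 'qd': [0.0014, -0.0011, 0.0006, -0.0006, 0.0006, 0.001, 0.0006], 'tau': [0.002, -56.5688, -5.345, -20.4224, 0.1002, -0.1246, -0.0], 'tcp_pos': [0.5717, 0.1848, 0.0604], 'ee_rot': [0.9994, -0.0267, 0.0223, 0.0012], 'ft_force': [0.0499, -0.0777, 0.1416], 'wrist_torque': [0.0326, 0.1, 0.0012], 'opening': 1.0007}
```

View pics/wr3.png

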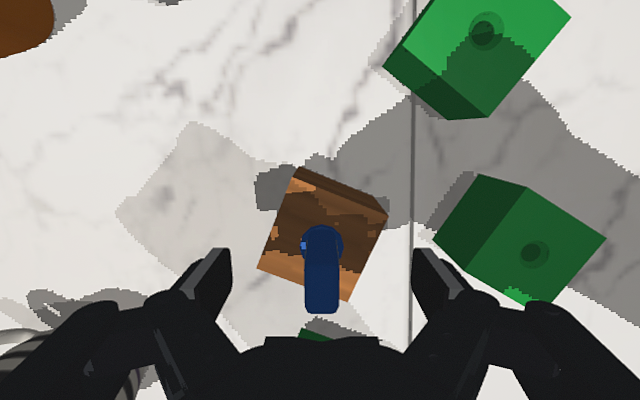

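Released and seated. Lift clear vertically and look at the key and the filter.

>>> step_arm([
  [0,[0.001,0,-0.015],0],
  [0,[0.002,0,-0.04],0],
  [0,[0.003,0,-0.07],0],
  [0,[-0.02,0,-0.11],0],
  [0,[-0.05,0,-0.15],0],
  [0,[-0.06,0,-0.17],0],
  [0,[-0.06,0,-0.17],0],
  [0,[-0.06,0,-0.17],0],
])

```text
time_s: 18.57
tcp_pos: [0.5046, 0.1893, 0.2298]
ee_rot: [0.999, -0.026, 0.025, 0.001]
ft_force: [0.1, -0.6, -0.0]
opening: 1.0
```

```bash
python3 - <<'E'
from h import *
q=st();s=snap('wrist','we');s2=snap('scene','se')
f=cv2.cvtColor(s['frame'],cv2.COLOR_RGB2BGR);g=cv2.cvtColor(s2['frame'],cv2.COLOR_RGB2BGR)
p=proj(s,[.573,.184,.08]).astype(int);print(p)
a=cv2.resize(f[max(0,p[1]-60):p[1]+60,p[0]-60:p[0]+60],(400,400),interpolation=cv2.INTER_CUBIC)
b=cv2.resize(g[180:280,240:340],(400,400),interpolation=cv2.INTER_CUBIC)
cv2.imwrite('pics/c14.png',np.hstack([a,b]))
go([.42,-.21,.25],.25)
E
```

```text
{'time_s': 18.5667, 'joints': [-0.0367, 0.2785, -0.5373, 1.8867, 0.2039, 0.9831, -2.2881], 'qd': [0.0003, 0.0607, 0.0325, 0.0151, 0.0151, -0.0115, -0.002], 'tau': [-0.5598, -45.1921, -4.502, -27.1413, -0.0999, 0.0118, 0.0346], 'tcp_pos': [0.5046, 0.1893, 0.2298], 'ee_rot': [0.9994, -0.0263, 0.0245, 0.0007], 'ft_force': [0.0953, -0.6308, -0.0433], 'wrist_torque': [0.0135, 0.024, 0.0367], 'opening': 0.9996}
[322 122]
shift [-0.0617  0.4021 -0.025 ] dist 0.408 yaw now -0.054 turn -0.304
```

View pics/c14.png

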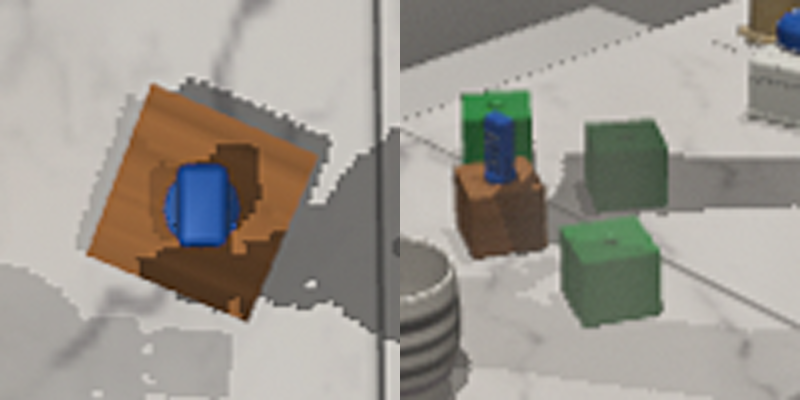

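```bash
python3 - <<'E'
from h import *
snap('top','te')
for n,box in (('scene0',(255,275,200,230)),('se',(255,275,200,230)),('top0',(255,280,192,216)),('te',(255,280,192,216))):
    f=cv2.cvtColor(load(n)['frame'],cv2.COLOR_RGB2BGR);h=cv2.cvtColor(f,cv2.COLOR_BGR2HSV)
    b=(h[...,0]>100)&(h[...,0]<130)&(h[...,1]>120);M=np.zeros_like(b);M[box[2]:box[3],box[0]:box[1]]=1;b&=M
    v,u=np.nonzero(b);print(n,len(u),u.mean().round(2),v.mean().round(2),u.min(),u.max(),v.min(),v.max(), 'lean',np.polyfit(v,u,1)[0].round(3))
    if n[0]=='s': print([(int(r),u[v==r].min(),u[v==r].max()) for r in np.unique(v)][::3])
f=cv2.cvtColor(load('te')['frame'],cv2.COLOR_RGB2BGR)
cv2.imwrite('pics/te2.png',cv2.resize(f[180:280,230:450],None,fx=3.6,fy=3.6,interpolation=cv2.INTER_CUBIC))
E
```

```text
scene0 95 264.39 216.21 261 267 208 225 lean 0.051
[(208, np.int64(261), np.int64(264)), (211, np.int64(261), np.int64(267)), (214, np.int64(261), np.int64(267)), (217, np.int64(262), np.int64(267)), (220, np.int64(264), np.int64(267)), (223, np.int64(261), np.int64(267))]
se 86 264.52 216.26 261 268 208 225 lean 0.052
[(208, np.int64(262), np.int64(264)), (211, np.int64(261), np.int64(267)), (214, np.int64(265), np.int64(267)), (217, np.int64(265), np.int64(267)), (220, np.int64(265), np.int64(267)), (223, np.int64(262), np.int64(268))]
top0 74 262.8 204.36 259 268 199 209 lean 0.279
te 71 262.39 205.49 255 268 200 215 lean -0.025
```

View pics/te2.png

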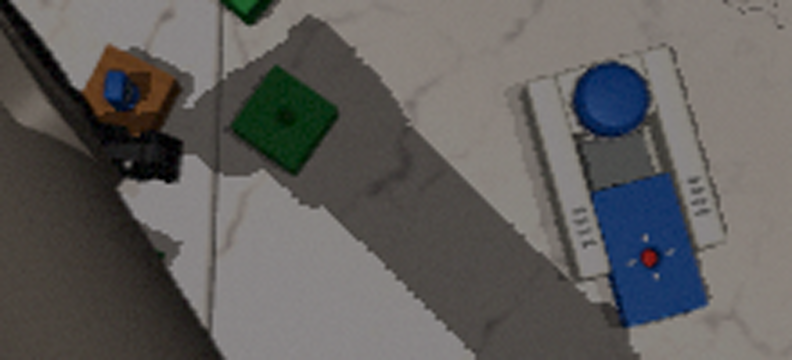

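```bash
python3 - <<'E'
from h import *
r={}
for n in('top0','te'):
    s=load(n);f=cv2.cvtColor(s['frame'],cv2.COLOR_RGB2BGR);h=cv2.cvtColor(f,cv2.COLOR_BGR2HSV)
    red=((h[...,0]<8)|(h[...,0]>172))&(h[...,1]>120);M=np.zeros_like(red);M[190:280,370:440]=1;red&=M
    v,u=np.nonzero(red);r[n]=onz(s,u.mean(),v.mean(),.0305);print(n,len(u),u.mean(),v.mean(),r[n])
    k=((h[...,0]>100)&(h[...,0]<130)&(h[...,1]>120)); k[:, :370]=0;k[:,440:]=0;k[:222]=0;k[280:]=0
    v,u=np.nonzero(k); print('low corner row',v.max(), 'u at',u[v==v.max()])
d=r['te']-r['top0'];print(d,np.linalg.norm(d[:2]))
E
```

```text
top0 16 405.5 236.0 [ 0.50609295 -0.19082073  0.0305    ]
low corner row 254 u at [400 401 402 403]
te 13 409.7692307692308 251.15384615384616 [ 0.46639396 -0.20204267  0.0305    ]
low corner row 270 u at [403 404]
[-0.03969899 -0.01122194  0.        ] 0.04125459706392325
```

```bash
python3 - <<'E'
from h import *
st(); print(manip.job_done())
E
```

```text
{'time_s': 18.7167, 'joints': [-0.0368, 0.2838, -0.5351, 1.8878, 0.2042, 0.9828, -2.2882], 'qd': [-0.0007, 0.0171, 0.003, 0.0007, -0.0034, 0.0022, -0.0], 'tau': [-0.1918, -44.1027, -3.9198, -26.8001, 0.096, -0.1378, -0.0], 'tcp_pos': [0.5043, 0.1879, 0.2264], 'ee_rot': [0.9994, -0.0271, 0.0216, 0.0016], 'ft_force': [-0.1656, -0.0966, -0.5146], 'wrist_torque': [-0.0591, 0.0617, 0.0065], 'opening': 0.9991}
the job is handed in; nothing more can be done
None
```

The slide is out and the key is back in its stand. I handed the job in at 18.7 s. I felt for the button with the pin and held it about 5 mm down. The highest readings at the end of any move were about 11 N down and 5 N sideways. I pushed the slide out, lifted the pin so the button could rise, and set the key back until its collar touched at about 4 N.

**Last checks**
- **Slide:** two camera views put it about 41–42 mm out and the arm position about 43 mm. All are past the 38 mm locking point, but I did not confirm that it reached the 45 mm end stop.
- **Lock:** the button looked up in the wrist picture, but I did not test the lock by pushing the slide back.
- **Key:** in the scene camera it has the same height and lean as at the start. In the top camera part of the arm was in view, and the match there was weaker.
- **Gripper:** it was open, clear of everything and reading no contact force.
- **Other things:** the arm's path kept clear of them, but I did not compare their positions before and after.

One thing did not go as planned: the tool tilted by about 0.05 rad while pushing and stayed tilted. The key still went into the hole without sideways resistance.

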